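# Open a clamped tile mould and hold its upper half

### The arm

A 6-joint arm with a two-finger parallel gripper is mounted at the origin on a cart in front of the work surface, level with it; the furniture and walls round the work are solid. World frame = base frame: x ahead of the robot, y to its left, z up, the work surface at z = 0. Lengths are in mm, angles in degrees, forces in N, time in s.
With the tool pointing down it reaches from about 350 to 850 mm from the base axis. Payload 8.1 kg.
Tool frame: the origin (TCP) lies midway between the tips of the shut fingers; the grasp point (between the pads) lies 19 mm behind it; z points along the fingers, y is the line along which they close (so a half turn about z gives the same grasp; the last joint's range is limited). The gripper opens to 85 mm and grips with 20 to 120 N. Pads are 22 mm wide; open, the fingers measure 114 mm over their backs; the gripper's body (76 mm by 85 mm) begins 54 mm behind the grasp point. The pads swing forward as they close: fully open they stand 13 mm farther back than shut.
Start: joints at [-72.789, 7.471, 85.268, -0, 87.261, -4.893], TCP at [225.8, -555.895, 231.292] pointing down, gripper open.
Joint ranges: [-169.43, 169.43], [-51.17, 129.36], [1.28, 143.12], [-76.62, 256.62], [0, 156.53], [-152.29, 152.29]. Speed limits (degrees/s): [136.94, 136.94, 159.86, 180, 180, 180].

### API

Orientations are given as [roll, pitch, yaw] about the fixed x, y, z axes, in that order (R = Rz(yaw) Ry(pitch) Rx(roll)).
In Python, from bench import r gives the robot as it stands. The module is installed in compiled form; this text tells all that it offers.
- The arm moves only by the tool jog_arm, never from a script. Its argument "rows" is a list of rows, each a list of 2 entries, a list of its own where there are three numbers: the shift along the tool's x, y, z in mm, then the turn, a rotation vector about the tool's x, y, z in rad. A call has 1 to 10 rows; each row is the pose to reach, as a shift and turn from the pose commanded when the call began, along the tool's axes at that moment; what a row does not reach only later rows make up. A row lasts 1/10 s, in which the tool goes at most 50 mm and 8.59 degrees, less where a joint would pass 70% of its speed; a pose out of reach is approached as far as the arm can. A call with a gripper value outside its range is refused whole. "grip" is the finger opening in mm, from 0 to 85.4, set as the call begins (left out, the last holds). The fingers move at their own pace and stop on an object; "force" is the grip in N (left out, the last holds). Time passes only in rows, so rows that repeat a pose let the fingers close. It gives the time, the measured TCP pose, the force, the opening and the grip force at its end, in the units of the state.
- r.sense(): the state, without advancing time (a new reading comes with each control period).
- r.snapshot(name): name is "scene" or "top" or "wrist"; returns (picture, depth): 384x512x3 uint8, blue, green, red; 384x512 float32, mm along the optical axis (not along the pixel's ray), 0 where there is no reading.
- r.camera_params(name): a dict with "fx", "fy", "cx", "cy" (pixels), "pose" (4x4, takes a point from camera to world coordinates); the wrist camera has in their place "tool_from_camera" (4x4, takes a point from camera to tool coordinates, whose origin is the TCP and whose axes are the flange's). Camera axes: x right, y down, z forward; pixel columns grow to the right and rows downward; lengths in mm; the calibration is good to about 2 mm. The wrist camera is an equidistant fisheye: a pixel r from the principal point sees the ray r / f radians off the axis. A picture is of the moment at which its call begins: read the wrist's pose just before it. camera_params takes no time and is no camera call.
- r.hand_in(): hands the job in; it is judged then, once.
The state is a dict: "time": time; "joint_pos": joint angles; "qd": joint speeds; "joint_efforts": joint torques, N m; "tool_pos": TCP position; "tcp_rot": TCP orientation; "ft_force": force on the tool from outside, world axes, zero at the start; "wrist_torque": the same for the moment, N m; "finger_gap": finger opening in mm; "grip_force": force on a finger pad.
Only numpy, scipy, OpenCV 4.12 (cv2) and the standard library are available. Lean on these libraries where they do the work, as an engineer would, in place of code of your own. Each camera call takes 0.05 s, during which the arm holds its last target. There are 200 camera calls.

### The job

The tile in the two-part plaster mould is ready: turn both swing clamps a quarter turn, clear of the upper half, then take the upper half by its handle and lift it straight up off the guide pins, level all the way, leaving the tile lying in the lower half. Finish still holding it, level and still, about 10 cm above where it sat and straight over the lower half, so that I can get at the tile; leave the two white cups and the timer alone.

Things in the scene. Friction and masses are not known exactly. Their poses are not given: they have to be found in the camera images.
- mould_base: Fixed plywood board 170 x 256 x 15 mm carrying the lower mould half, a white plaster block 140 (x) x 160 (y) x 35 mm with a 98.5 mm square cavity, 10 mm deep. Origin: centre of the board's underside; z up, y from right clamp to left clamp. Steel guide pins 10 mm thick stand 22 mm above the block at y = +65 and -65 mm; clamp posts 17 mm thick, 81 mm high at y = +104 and -104 mm, all at x = 0.
- mould_seat (a point): Centre of the parting plane of the lower half, 50 mm above the table; axes as mould_base. The upper half's origin lies here while it is seated.
- mould_top: Loose upper mould half: white plaster block 140 (x) x 160 (y) x 30 mm, 0.5 to 0.75 kg, with 12.5 mm through holes over the guide pins (y = +65 and -65 mm), a pour hole and a vent. Origin: centre of its underside; z up, axes parallel to mould_base's when seated. Its top face is then 80 mm above the table.
- top_handle (a point): Middle of the steel bow handle on the upper half: a round bar 12 mm thick, running 68 mm straight along mould_top's y, its centre line 70 mm above mould_top's origin and 40 mm above the block's top face (120 mm above the table when seated). Axes as mould_top.
- clamp_left (a joint): Left (+y end) swing clamp's angle about its upright post, rad, counter-clockwise from above positive. At 0 it points straight over the upper half's edge; turns either way to stops at 1.8 and -1.8, stays where left, is clear of the upper half beyond 1.2 either way. Friction 0.04 N m. Starts between -0.3 and 0.3.
- clamp_left_knob (a point): Middle of the upright black knob on the left clamp: 20 mm thick, 34 mm tall, middle 107.5 mm and top 123.5 mm above the table. It stands on the tail of a flat steel bar (20 x 84 mm, 81.5 to 89.5 mm above the table), 36 mm from the post's axis, away from the mould at angle 0; the bar's other end reaches 39 mm from the axis, 15 mm over the upper half.
- clamp_right (a joint): Angle of the right (-y end) swing clamp about its upright post; values and behaviour as clamp_left.
- clamp_right_knob (a point): Middle of the upright black knob on the right clamp; sizes as clamp_left_knob (36 mm from its post's axis, away from the mould).
- tile: White square clay tile 95 x 95 x 9 mm lying loose in the lower half's cavity, hidden under the upper half at the start. Origin: centre of its underside, 40 mm above the table.
- cup_large: Bystander: white unfired cup 67 mm across, 81 mm tall, standing on the table to the right of the mould. Origin: centre of its underside.
- cup_small: Bystander: white unfired cup 63 mm across, 76 mm tall, standing on the table to the right of the mould. Origin: centre of its underside.
- dial_timer: Bystander: white timer with a red dial, 62 x 62 x 45 mm, on the table to the left of the mould. Origin: centre of its underside.

How it is judged (in metres and radians):
On the way, in this order (a step that is already met when the one before it is completed fails the run):
1. both clamps are turned clear while the upper half still sits on the lower half ((value of joint clamp_left above 1.2 rad or value of joint clamp_left below -1.2 rad) and (value of joint clamp_right above 1.2 rad or value of joint clamp_right below -1.2 rad) and z of mould_top in the frame of mould_seat below 0.004 m), for 0.1 s.
2. the upper half has come straight up off the guide pins (z of mould_top in the frame of mould_seat above 0.026 m and horizontal distance between mould_top and mould_seat below 0.04 m and angle between mould_top's own z axis and vertical below 0.14 rad), for 0.1 s.
At the end, for the whole second after the job is handed in: The fingers alone hold the upper half 70 to 140 mm above its seat, within 40 mm sideways and 0.3 rad of yaw, level within 0.1 rad, still (under 20 mm/s, 0.15 rad/s), touching no part of the base or clamps; the tile is within 6 mm of where it lay in the lower half (z of mould_top in the frame of mould_seat between 0.07 and 0.14 m and horizontal distance between mould_top and mould_seat below 0.04 m and angle between the y axis of mould_top and the y axis of mould_base, either way round below 0.3 rad and angle between mould_top's own z axis and vertical below 0.1 rad and linear speed of mould_top below 0.02 m/s and angular speed of mould_top below 0.15 rad/s and contact force between mould_top and the fingers above 3 N and contact force between mould_top and mould_base below 0.1 N and distance of tile from where it was at the start of the episode below 0.006 m); the arm keeps its last pose, push and grip.
It fails at once if the upper half is tipped by more than 0.17 rad (10 degrees) (angle between mould_top's own z axis and vertical above 0.17 rad).
It fails at once if the tile is shifted by more than 8 mm (distance of tile from where it was at the start of the episode above 0.008 m).
It fails at once if a cup or the timer is moved by more than 15 mm (distance of any of cup_large, cup_small, dial_timer from where it was at the start of the episode above 0.015 m).
It also fails if it takes over 51 s, if anything falls off the work surface, if the arm or the gripper's body presses on something with over 40 N, if the wrist force passes 120 N, or if a joint passes its speed limit or range.

## Working session

There is one attempt and no reset: what is moved stays moved. The work goes in short steps, Python scripts to look and compute and a tool call to move; the robot and the scene stay as the last step left them, time stands still between calls to the robot, and variables do not carry over. Pictures are saved under pics/ and viewed, at most 10 in all, crops included, and the job is handed in when it is done.

Besides the shell and the picture viewer there is one more tool, called after "Emit:" as name(argument=value, ...) on one line, values as JSON. jog_arm: Moves the arm, as the interface text tells. Its arguments: {"type":"object","properties":{"rows":{"type":"array"},"grip":{"type":"number"},"force":{"type":"number"}},"required":["rows"]}

```bash
mkdir -p pics; python3 - <<'E'
from bench import r
import cv2,numpy as np
for n in("top","scene"):
    p,d=r.snapshot(n); cv2.imwrite(f"pics/{n}1.png",p); np.save(f"{n}1.npy",d)
    c=r.camera_params(n); print(n,{k:(np.round(v,3).tolist()) for k,v in c.items()})
s=r.sense();print(s)
E
```

```text
top {'fx': 366.817, 'fy': 366.817, 'cx': 256.725, 'cy': 190.473, 'pose': [[0.022, -0.991, 0.129, 391.669], [-1.0, -0.021, 0.011, -33.168], [-0.008, -0.129, -0.992, 1119.802], [0.0, 0.0, 0.0, 1.0]]}
scene {'fx': 427.74, 'fy': 427.74, 'cx': 253.371, 'cy': 186.647, 'pose': [[-0.905, -0.158, 0.394, 24.563], [-0.424, 0.369, -0.827, 975.183], [-0.015, -0.916, -0.402, 602.611], [0.0, 0.0, 0.0, 1.0]]}
{'time': 0.1, 'joint_pos': array([-7.27887100e+01,  7.51303786e+00,  8.53234510e+01, -3.98685990e-04,
        8.72622885e+01, -4.89425824e+00]), 'qd': array([ 0.13470647, -0.04560384, -0.19761966,  0.02670798,  0.02086977,
       -0.07622788]), 'joint_efforts': array([ 1.56192738e-03, -5.70953679e+01, -5.01941550e+01, -1.06516322e-04,
        8.19655659e-03, -5.39613939e-05]), 'tool_pos': array([ 225.6452433 , -555.40881321,  230.32186913]), 'tcp_rot': array([-1.79901549e+02, -8.03064388e-03,  2.21055607e+01]), 'ft_force': array([ 0.21269964,  0.82276083, -0.48893725]), 'wrist_torque': array([-0.02643849, -0.00351487,  0.00876433]), 'grip_force': 0.0, 'finger_gap': 85.03435885467871}
```

View pics/top1.png

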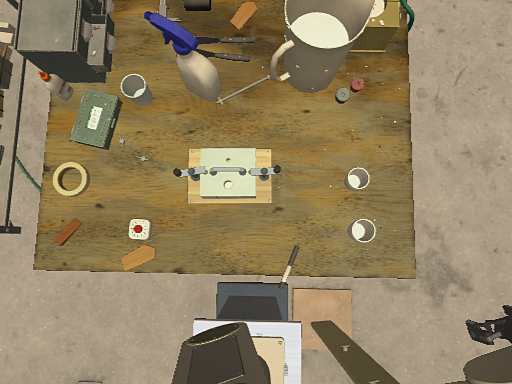

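View pics/scene1.png

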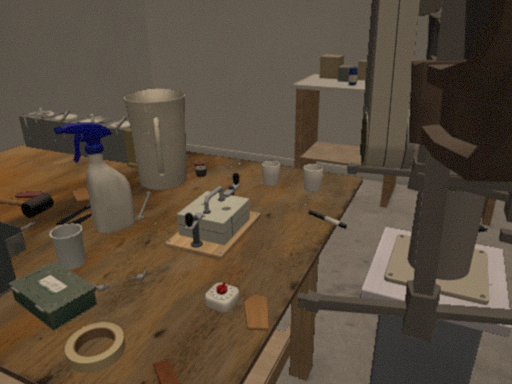

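Top view: the mould is at about (228,172), with the handle along columns 212–245. The left knob is at about (178,173), the right at (277,170), the cups at (358,178) and (363,231), and the timer at (139,229). I'll enlarge the mould.

```bash
cat > h.py <<'E'
import numpy as np,cv2
from bench import r
def px(n,u,v,z):
    c=r.camera_params(n);P=c["pose"];d=P[:3,:3]@[(u-c["cx"])/c["fx"],(v-c["cy"])/c["fy"],1]
    return P[:3,3]+d*(z-P[2,3])/d[2]
E
python3 - <<'E'
import cv2
p=cv2.imread("pics/top1.png")[140:212,164:292]
cv2.imwrite("pics/topc.png",cv2.resize(p,None,fx=6,fy=6,interpolation=cv2.INTER_CUBIC))
E
```

```text
(no output)
```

View pics/topc.png

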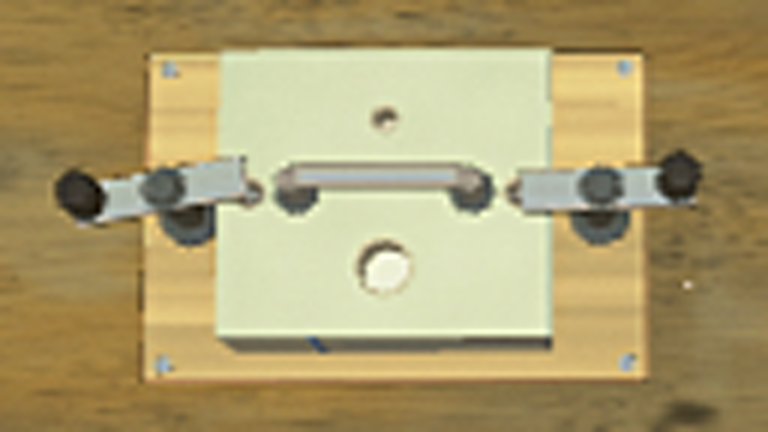

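The crop shows the knob tops at about (79,190) and (679,170), post heads at (163,187) and (601,185), and the handle from (283,174) to (477,175). The block's top corners are at (220,50), (551,48), (551,337) and (217,337).

```bash
python3 - <<'E'
from h import *
f=lambda x,y,z:px("top",164+(x+.5)/6-.5,140+(y+.5)/6-.5,z)
for n,x,y,z in [("kL",79,188,123.5),("kR",679,170,123.5),("pL",163,185,97),("pR",601,184,97),("h1",283,174,124),("h2",477,175,124),("c1",220,50,80),("c2",551,48,80),("c3",551,337,80),("c4",217,337,80),("b1",149,54,15),("b2",643,54,15),("b3",648,378,15),("b4",143,378,15)]:
    print(n,f(x,y,z).round(1))
for n,u,v,z in [("cupA",358,172,78),("cupB",363,228,78),("jug",310,70,0),("timer",139,229,45)]:print(n,px("top",u,v,z).round(0))
print(r.camera_params("wrist"))
E
```

```text
kL [570.7 200.1 123.5]
kR [584.8 -75.9 123.5]
pL [577.7 166.6  97. ]
pR [582.5 -40.4  97. ]
h1 [579.1 106.2 124. ]
h2 [580.5  16.9 124. ]
c1 [647.7 145.3  80. ]
c2 [652. -15.  80.]
c3 [511.3 -18.2  80. ]
c4 [507.9 140.8  80. ]
b1 [660.9 192.9  15. ]
b2 [666.  -61.2  15. ]
b3 [499.  -66.6  15. ]
b4 [493.5 188.2  15. ]
cupA [ 587. -312.   78.]
cupB [ 426. -324.   78.]
jug [ 931. -183.    0.]
timer [410. 320.  45.]
{'fx': 297.3186396354542, 'fy': 297.3186396354542, 'cx': 257.3354176670365, 'cy': 190.69576882497722, 'tool_from_camera': array([[ 7.89507032e-04, -9.60257001e-01, -2.79116227e-01,
         7.16335417e+01],
       [ 9.99999687e-01,  7.42964775e-04,  2.72537570e-04,
        -5.75285302e-01],
       [-5.43325848e-05, -2.79116355e-01,  9.60257287e-01,
        -1.41934371e+02],
       [ 0.00000000e+00,  0.00000000e+00,  0.00000000e+00,
         1.00000000e+00]])}
```

Emit:
jog_arm(rows=[[[544,-293,40],[0,0,-1.206]],[[544,-293,40],[0,0,-1.206]],[[544,-293,40],[0,0,-1.206]],[[544,-293,40],[0,0,-1.206]],[[544,-293,40],[0,0,-1.206]],[[544,-293,40],[0,0,-1.206]],[[544,-293,40],[0,0,-1.206]],[[544,-293,40],[0,0,-1.206]],[[544,-293,40],[0,0,-1.206]],[[544,-293,40],[0,0,-1.206]]], grip=0, force=30)

```text
time: 1.1
tool_pos: [544.5, -169.4, 198.5]
tcp_rot: [-180.0, -0.0, 91.2]
ft_force: [1.4, -0.9, 0.0]
finger_gap: -0.0
grip_force: 0.0
```

Emit:
jog_arm(rows=[[[45,38,0],[0,0,0]],[[89,77,0],[0,0,0]],[[89,77,0],[0,0,0]],[[89,77,0],[0,0,0]]])

```text
time: 1.5
tool_pos: [619.6, -78.4, 198.1]
tcp_rot: [-179.9, -0.0, 91.4]
ft_force: [-1.1, -0.5, 0.4]
finger_gap: -0.2
grip_force: 0.0
```

```bash
cat >> h.py <<'E'
from scipy.spatial.transform import Rotation as Ro
def wsnap(name):
    s=r.sense();p,d=r.snapshot("wrist");cv2.imwrite(f"pics/{name}.png",p)
    np.savez(f"{name}.npz",pos=s["tool_pos"],rot=s["tcp_rot"]);print({k:np.round(s[k],1) for k in("time","tool_pos","tcp_rot","ft_force")})
def wpx(name,u,v,z):
    s=np.load(f"{name}.npz");c=r.camera_params("wrist");T=np.eye(4);T[:3,:3]=Ro.from_euler("xyz",s["rot"],degrees=True).as_matrix();T[:3,3]=s["pos"]
    P=T@c["tool_from_camera"];a,b=u-c["cx"],v-c["cy"];q=np.hypot(a,b);t=q/c["fx"]
    d=P[:3,:3]@[np.sin(t)*a/q,np.sin(t)*b/q,np.cos(t)]
    return P[:3,3]+d*(z-P[2,3])/d[2]
E
python3 -c "
from h import *
wsnap('w1')"
```

```text
{'time': np.float64(1.5), 'tool_pos': array([619.6, -78.4, 198.1]), 'tcp_rot': array([-179.9,   -0. ,   91.4]), 'ft_force': array([-1.1, -0.5,  0.4])}
```

View pics/w1.png

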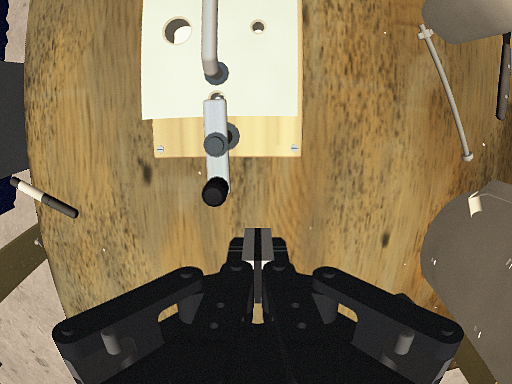

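The wrist view shows the right knob at about (214,190), the post head at (215,145), the handle's near end at (209,66), and the shut fingertips at (258,235).

```bash
python3 -c "
from h import *
for a in [(214,187,123.5),(216,145,97),(209,64,120),(161,150,15),(295,148,15)]: print(wpx('w1',*a).round(1))"
```

```text
[586.9 -67.5 123.5]
[584.9 -38.8  97. ]
[582.1  25.  120. ]
[509.3 -55.5  15. ]
[660.8 -50.7  15. ]
```

Emit:
jog_arm(rows=[[[2,0,45],[0,0,0]],[[2,0,80],[0,0,0]],[[2,0,98],[0,0,0]],[[2,0,98],[0,0,0]],[[2,-5,98],[0,0,0]],[[2,-10,98],[0,0,0]]])

```text
time: 2.15
tool_pos: [609.5, -80.1, 103.2]
tcp_rot: [179.8, 0.1, 91.2]
ft_force: [0.3, 0.1, 0.7]
finger_gap: 0.1
grip_force: 0.0
```

Emit:
jog_arm(rows=[[[-4,-8,0],[0,0,0]],[[-7,-17,0],[0,0,0]],[[-8,-26,0],[0,0,0]],[[-8,-34,0],[0,0,0]],[[-5,-43,0],[0,0,0]],[[-1,-51,0],[0,0,0]],[[4,-57,0],[0,0,0]],[[8,-61,0],[0,0,0]],[[8,-61,0],[0,0,0]]])

```text
time: 3.05
tool_pos: [547.1, -71.4, 100.9]
tcp_rot: [-180.0, -0.0, 91.2]
ft_force: [-0.8, 0.5, -0.0]
finger_gap: -0.2
grip_force: 0.0
```

Emit:
jog_arm(rows=[[[-6,-3,-20],[0,0,0]],[[-6,0,-65],[0,0,0]],[[20,10,-95],[0,0,0]],[[70,22,-95],[0,0,0]],[[120,33,-95],[0,0,0]],[[165,44,-95],[0,0,0]],[[210,55,-95],[0,0,0]],[[250,64,-95],[0,0,0]],[[276,70,-95],[0,0,0]],[[276,70,-95],[0,0,0]]])

```text
time: 4.05
tool_pos: [611.6, 209.2, 195.4]
tcp_rot: [-180.0, -0.1, 91.4]
ft_force: [-0.1, 1.1, -1.0]
finger_gap: 0.1
grip_force: 0.0
```

```bash
python3 -c "
from h import *
wsnap('w2')
p,d=r.snapshot('top');cv2.imwrite('pics/top2.png',cv2.resize(p[140:212,164:292],None,fx=6,fy=6,interpolation=cv2.INTER_CUBIC))"
```

```text
{'time': np.float64(4.0), 'tool_pos': array([611.6, 209.2, 195.4]), 'tcp_rot': array([-1.80e+02, -1.00e-01,  9.14e+01]), 'ft_force': array([-0.1,  1.1, -1. ])}
```

View pics/top2.png

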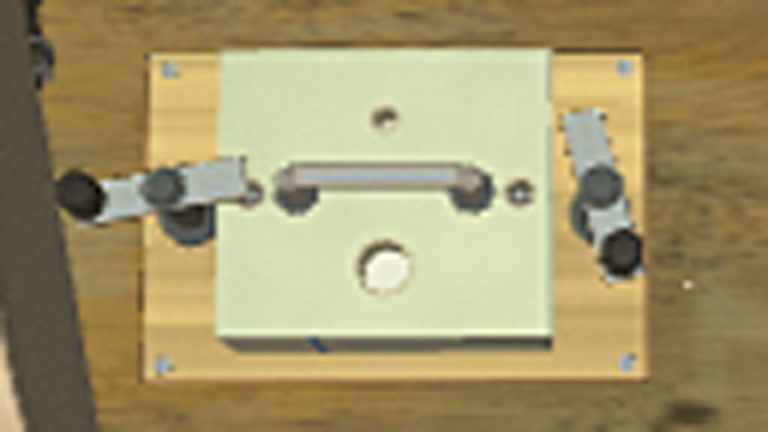

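The right clamp has swung: its knob is now at (622,250), with the post at (601,185) and the bar end at (583,115). I'll check the angle.

```bash
python3 -c "
from h import *
f=lambda x,y,z:px('top',164+(x+.5)/6-.5,140+(y+.5)/6-.5,z)
print(f(622,250,123.5),f(584,113,88),f(634,270,88), f(602,184,97))"
```

```text
[547.05892081 -50.43119757 123.5       ] [618.47669021 -31.65419131  88.        ] [543.13330742 -56.90523238  88.        ] [582.50176434 -40.87052652  97.        ]
```

Emit:
jog_arm(rows=[[[-2,0,45],[0,0,0]],[[-2,0,80],[0,0,0]],[[-2,0,95],[0,0,0]],[[-2,0,95],[0,0,0]],[[-2,-5,95],[0,0,0]],[[-2,-10,95],[0,0,0]],[[-1,-17,95],[0,0,0]],[[1,-26,95],[0,0,0]],[[1,-35,95],[0,0,0]],[[0,-44,95],[0,0,0]]])

```text
time: 5.15
tool_pos: [567.4, 204.5, 101.6]
tcp_rot: [179.9, -0.0, 91.2]
ft_force: [1.9, 0.9, -0.3]
finger_gap: -0.1
grip_force: 0.6
```

Emit:
jog_arm(rows=[[[-3,-9,0],[0,0,0]],[[-8,-17,0],[0,0,0]],[[-14,-22,0],[0,0,0]],[[-19,-26,0],[0,0,0]],[[-20,-26,0],[0,0,0]],[[-20,-26,0],[0,0,0]],[[-12,-26,-20],[0,0,0]],[[-12,-26,-60],[0,0,0]],[[-12,-26,-95],[0,0,0]]])

```text
time: 6.05
tool_pos: [541.9, 191.6, 196.7]
tcp_rot: [-179.9, 0.0, 91.2]
ft_force: [1.3, 1.1, 0.4]
finger_gap: 0.1
grip_force: 0.0
```

Emit:
jog_arm(rows=[[[-45,0,0],[0,0,0]],[[-95,0,0],[0,0,0]],[[-145,0,0],[0,0,0]],[[-195,0,0],[0,0,0]],[[-240,0,0],[0,0,0]],[[-277,0,0],[0,0,0]],[[-277,0,0],[0,0,0]],[[-277,0,45],[0,0,0]],[[-277,0,90],[0,0,0]],[[-277,0,95],[0,0,0]]])

```text
time: 7.05
tool_pos: [543.4, -83.8, 94.5]
tcp_rot: [-179.4, -0.2, 91.2]
ft_force: [-0.6, 0.1, -0.3]
finger_gap: -0.4
grip_force: 0.0
```

Emit:
jog_arm(rows=[[[6,0,0],[0,0,0]],[[14,0,0],[0,0,0]],[[19,0,0],[0,0,0]],[[22,0,0],[0,0,0]],[[22,0,0],[0,0,0]],[[16,0,-10],[0,0,0]],[[10,0,-50],[0,0,0]],[[10,0,-95],[0,0,0]],[[10,0,-95],[0,0,0]]])

```text
time: 7.95
tool_pos: [551.9, -76.9, 204.9]
tcp_rot: [179.3, 0.2, 91.2]
ft_force: [1.2, 0.4, 0.6]
finger_gap: 0.2
grip_force: 0.0
```

```bash
python3 -c "
from h import *
p,d=r.snapshot('top');cv2.imwrite('pics/top3.png',cv2.resize(p[140:212,164:292],None,fx=6,fy=6,interpolation=cv2.INTER_CUBIC))"
```

```text
(no output)
```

View pics/top3.png

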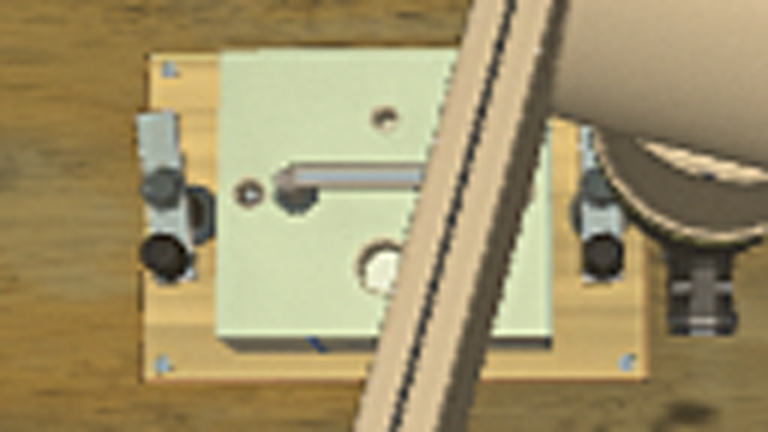

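Both clamps are now clear: the left knob is at (166,255) with the bar end at (158,118), and the right knob is at (603,255). Next I'll go over the handle with the fingers open.

Emit:
jog_arm(rows=[[[45,10,5],[0,0,0]],[[90,20,5],[0,0,0]],[[125,29,5],[0,0,0]],[[140,32,5],[0,0,0]],[[140,32,5],[0,0,0]],[[140,32,5],[0,0,0]]], grip=60)

```text
time: 8.6
tool_pos: [576.5, 64.6, 190.6]
tcp_rot: [-179.9, 0.0, 91.2]
ft_force: [-0.1, -0.1, -0.4]
finger_gap: 60.5
grip_force: 0.0
```

```bash
python3 -c "
from h import *
wsnap('w3')"
```

```text
{'time': np.float64(8.6), 'tool_pos': array([576.5,  64.6, 190.6]), 'tcp_rot': array([-179.9,    0. ,   91.2]), 'ft_force': array([-0.1, -0.1, -0.4])}
```

View pics/w3.png

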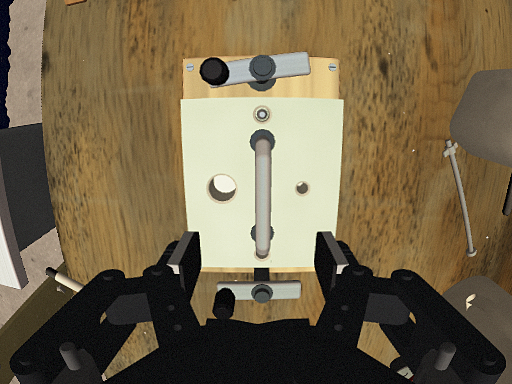

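The handle is upright in the picture, from about (263,140) to (263,250), slightly right of the midline between the fingers at column 258.

```bash
python3 -c "
from h import *
for a in [(263.3,142,124),(263,248,124),(263,195,124),(262,67,97),(262,292,97)]: print(wpx('w3',*a).round(1))
print(r.sense()['tool_pos'],r.sense()['tcp_rot'])"
```

```text
[580.2 111.4 124. ]
[582.3  29.  124. ]
[581.   72.5 124. ]
[578.3 167.9  97. ]
[583.6 -33.   97. ]
[576.56097331  64.14971544 190.69087961] [-1.79961144e+02  3.56942317e-02  9.11706657e+01]
```

Emit:
jog_arm(rows=[[[-1,4,30],[0,0,0]],[[-1,4,60],[0,0,0]],[[-1,4,80],[0,0,0]],[[-1,4,90],[0,0,0]],[[-1,4,90],[0,0,0]],[[-1,4,90],[0,0,0]],[[-1,4,90],[0,0,0]]])

```text
time: 9.35
tool_pos: [582.0, 64.1, 102.8]
tcp_rot: [179.8, 0.0, 91.2]
ft_force: [-0.3, 1.0, -0.0]
finger_gap: 59.8
grip_force: 0.0
```

```bash
python3 -c "
from h import *
wsnap('w4')
p=cv2.imread('pics/w4.png')[100:340,130:390];cv2.imwrite('pics/w4c.png',cv2.resize(p,None,fx=2.4,fy=2.4))"
```

```text
{'time': np.float64(9.4), 'tool_pos': array([582. ,  64.1, 102.8]), 'tcp_rot': array([179.8,   0. ,  91.2]), 'ft_force': array([-0.3,  1. , -0. ])}
```

View pics/w4c.png

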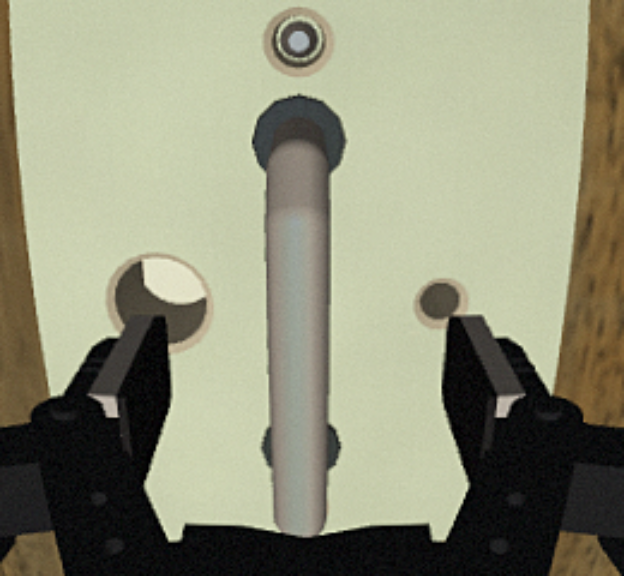

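The fingers straddle the handle. Their inner edges are at columns 169 and 445 (middle 307) and the handle is at 299, so I'll shift about -1.5 mm in tool y, then close.

Emit:
jog_arm(rows=[[[-1,-1.5,1],[0,0,0]],[[-1,-1.5,1],[0,0,0]],[[-1,-1.5,1],[0,0,0]],[[-1,-1.5,1],[0,0,0]],[[-1,-1.5,1],[0,0,0]],[[-1,-1.5,1],[0,0,0]],[[-1,-1.5,1],[0,0,0]],[[-1,-1.5,1],[0,0,0]]], grip=5, force=40)

```text
time: 10.2
tool_pos: [579.5, 63.5, 100.3]
tcp_rot: [180.0, -0.0, 91.2]
ft_force: [-0.6, 0.7, 4.8]
finger_gap: 10.6
grip_force: 39.1
```

Emit:
jog_arm(rows=[[[0,0,0],[0,0,0]],[[0,0,0],[0,0,0]],[[0,0,0],[0,0,0]],[[0,0,0],[0,0,0]],[[0,0,0],[0,0,0]]], grip=5, force=80)

```text
time: 10.7
tool_pos: [579.7, 63.5, 100.4]
tcp_rot: [180.0, -0.0, 91.2]
ft_force: [-1.1, 0.4, 5.9]
finger_gap: 9.5
grip_force: 78.0
```

Emit:
jog_arm(rows=[[[0,0,-1],[0,0,0]],[[0,0,-2],[0,0,0]],[[0,0,-4],[0,0,0]],[[0,0,-6],[0,0,0]],[[0,0,-8],[0,0,0]],[[0,0,-10],[0,0,0]],[[0,0,-10],[0,0,0]],[[0,0,-10],[0,0,0]]])

```text
time: 11.5
tool_pos: [579.2, 63.4, 110.0]
tcp_rot: [-180.0, -0.0, 91.2]
ft_force: [1.3, 0.1, -7.7]
finger_gap: 9.5
grip_force: 78.0
```

Emit:
jog_arm(rows=[[[0,0,-3],[0,0,0]],[[0,0,-6],[0,0,0]],[[0,0,-9],[0,0,0]],[[0,0,-12],[0,0,0]],[[0,0,-15],[0,0,0]],[[0,0,-18],[0,0,0]],[[0,0,-22],[0,0,0]],[[0,0,-26],[0,0,0]],[[0,0,-30],[0,0,0]],[[0,0,-34],[0,0,0]]])

```text
time: 12.5
tool_pos: [579.4, 63.4, 144.4]
tcp_rot: [180.0, -0.0, 91.2]
ft_force: [0.4, 0.6, -7.7]
finger_gap: 9.3
grip_force: 78.0
```

Emit:
jog_arm(rows=[[[0,0,-6],[0,0,0]],[[0,0,-13],[0,0,0]],[[0,0,-21],[0,0,0]],[[0,0,-29],[0,0,0]],[[0,0,-37],[0,0,0]],[[0,0,-44],[0,0,0]],[[0,0,-50],[0,0,0]],[[0,0,-54],[0,0,0]],[[0,0,-56],[0,0,0]],[[0,0,-56],[0,0,0]]])

```text
time: 13.5
tool_pos: [579.4, 63.4, 200.2]
tcp_rot: [180.0, -0.0, 91.2]
ft_force: [0.4, 0.3, -7.4]
finger_gap: 9.3
grip_force: 78.1
```

Emit:
jog_arm(rows=[[[0,0,0],[0,0,0]],[[0,0,0],[0,0,0]],[[0,0,0],[0,0,0]],[[0,0,0],[0,0,0]],[[0,0,0],[0,0,0]],[[0,0,0],[0,0,0]],[[0,0,0],[0,0,0]],[[0,0,0],[0,0,0]],[[0,0,0],[0,0,0]],[[0,0,0],[0,0,0]]])

```text
time: 14.5
tool_pos: [579.4, 63.4, 200.0]
tcp_rot: [180.0, 0.0, 91.2]
ft_force: [-0.6, 0.1, -6.8]
finger_gap: 9.1
grip_force: 78.1
```

```bash
python3 -c "
from h import *
p,d=r.snapshot('scene');cv2.imwrite('pics/s5.png',cv2.resize(p[110:270,120:320],None,fx=3.5,fy=3.5))
s=r.sense();print(s['time'],s['tool_pos'],s['tcp_rot'],s['ft_force'],s['wrist_torque'],s['qd'])"
```

```text
14.55 [579.32904853  63.43102971 199.98669542] [-1.79998367e+02 -2.18506168e-03  9.12012827e+01] [ 0.35982104  0.25692055 -6.5886235 ] [-0.00321431  0.01611676  0.00205372] [-0.07958563  0.05560221  0.02853958 -0.11453983  0.02818438 -0.06600781]
```

View pics/s5.png

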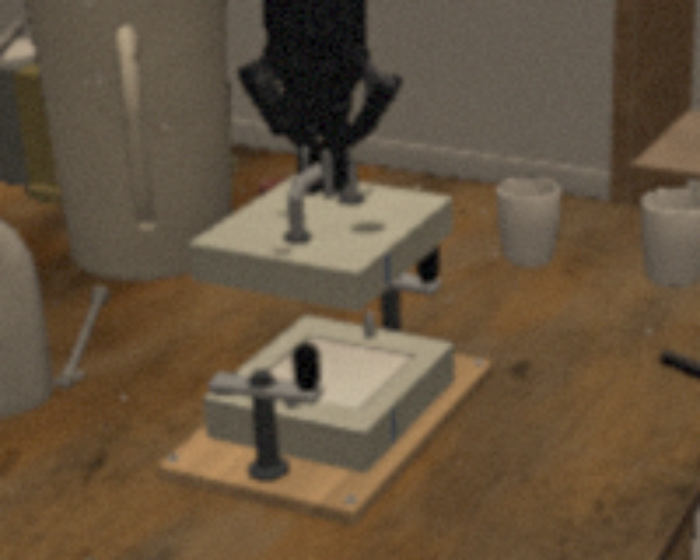

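The upper half hangs level about 100 mm above the lower half (block corners near (192,245), (452,200) and (362,295)). The tile is lying in the cavity at about (355,372). I'll hand it in.

```bash
python3 -c "
from bench import r
print(r.hand_in())"
```

```text
the job is handed in; nothing more can be done
None
```

Both clamps are turned clear and the upper half is held level and still about 100 mm above its seat, with the tile lying in the lower half; the job is handed in, but no verdict came back.

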